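Fasten the strainer plate with a push rivet

TASK

Take the fresh push rivet, the one whose center pin still stands up, from the white holder, feel for the off-centre socket under the open square hole of the strainer plate on the tub lid, and seat the rivet there, head down flat on the plate and pin still up. Then push the pin in flush with the head to lock it, and let go. Go gently, as the lid cracks if the rivet is forced on it with more than 25 N, and leave the spent rivets and everything else on the bench in place.

Things in the scene. Friction and masses are not known exactly. Their poses are not given: they have to be found in the camera images.
- rivet: Fresh plastic push rivet, loose, about 40 g: grey square head 34 x 34 x 8 mm with a round shank under it, and a black round center pin, 10 mm wide, standing 10 mm proud of the head. Hangs in one of the holder's three holes at the start (which varies). Origin: centre of the head's underside; z up, x and y along the head's sides. Head top at z = 8 mm.
- pin (a joint): How far the rivet's center pin is pushed into the head, in m: 0 as built (10 mm proud) to 0.010 (flush with the head's top). It slides in stiffly, at about 6 N, has no spring and stays where it is left.
- pin_top (a point): Centre of the center pin's top face; moves with the pin.
- lid: White soaking-tub lid lying on the bench, fixed, 240 (x) x 180 (y) x 32 mm high; a 220 x 160 mm steel strainer plate is let in flush on top. Three driven rivets (square heads, 8 mm high) stand on it at x, y = (-75, 45), (75, -45), (75, 45) mm; the open hole is at the fourth corner (-75, -45). Origin: centre of its underside, z up.
- hole (a point): Centre of the square 24 mm opening in the plate, at the plate's top face (32 mm above the bench); axes as the lid's. The opening is 6 mm deep, with the socket right below it. The seated rivet's origin is at this height, but 5 mm off sideways, wherever the socket's hole lies.
- tip (a point): Tip of the rivet's shank, on its axis, 21 mm below the head's underside. The shank is round, 12 mm in diameter; its last 4 mm taper to a 6 mm wide flat tip.
- bush_axis (a point): Centre of the eccentric black bush, 6.5 mm under hole, at the level of its flat top. Its round hole (the socket), 13 mm wide, 21 mm deep, mouth chamfered 1 mm, is centred 5 mm sideways from this point, in any direction: that angle varies and is not measured. The bush is stuck and does not give way. A tip let down on it sinks deeper the nearer it is to the hole's centre.
- holder: White plastic rivet holder block, fixed, 46 (x) x 190 (y) x 28 mm high, three loose 19 mm holes along its y axis at -62, 0 and 62 mm, in which the rivets hang by their heads (34 mm wide, sides roughly along the holder's). Origin: centre of its underside.
- spent_a: Spent rivet, same shape as the fresh one but with its pin already flush; hangs in another hole of the holder; leave alone. Origin: centre of the head's underside.
- spent_b: Second spent rivet, as spent_a; leave alone.
- brush: White cleaning brush 160 mm long lying flat, loose; leave alone. Origin about its middle, underside.
- scissors: Loose steel surgical scissors lying flat, about 145 mm long, 6 mm high, long axis x; leave alone. Origin near the pivot.
- beaker: Clear plastic beaker, 66 mm wide, 85 mm high; leave alone. Origin: centre of its underside.
- bottle: Amber bottle, 60 mm wide, 160 mm high; leave alone. Origin: centre of its underside.
- wipes: White tub of wipes, 100 mm wide, 170 mm high; leave alone. Origin: centre of its underside.
Not all that is in view belongs to the job. What is shaped like the rivet but yellow is not meant.

How it is judged:
By the outcome, as a careful person would: the job done as asked, in the order asked, and still so for the second after the job is handed in, with the robot touching nothing.
It also fails if it takes over 64 s, if anything falls off the work surface, if the arm or the gripper's body presses on something with over 40 N, if the wrist force passes 120 N, or if a joint passes its speed limit or range.

ROBOT

A 6-joint arm with a two-finger parallel gripper is mounted at the origin on the work surface. World frame = base frame: x ahead of the robot, y to its left, z up, the work surface at z = 0. Lengths are in mm, angles in rad, forces in N, time in s.
With the tool pointing down it reaches from about 275 to 825 mm from the base axis. Payload 4.9 kg.
Tool frame: the origin (TCP) lies at the very end of the fingers, on their centre line; the grasp point (between the pads) lies 19 mm behind it; z points along the fingers, y is the line along which they close (so a half turn about z gives the same grasp; the last joint's range is limited). The gripper opens to 85 mm and grips with 20 to 120 N. Pads are 22 mm wide; open, the fingers measure 114 mm over their backs; the gripper's body (76 mm by 85 mm) begins 54 mm behind the grasp point. The pads swing forward as they close: fully open they stand 13 mm farther back than shut.
Start: joints at [-1.395, 0.326, -0.193, 1.052, 0, 1.437], TCP at [167.689, -523.831, 231.281] pointing down, gripper open.
Joint ranges: [-2.65, 2.65], [-0.97, 1.79], [-1.3, 1.35], [-1.93, 2.1], [-1.47, 1.37], [-3.14, 3.14]. Speed limits (rad/s): [2.57, 2.57, 3.14, 3.14, 3.14, 3.14].

INTERFACE

Orientations are given as [roll, pitch, yaw] about the fixed x, y, z axes, in that order (R = Rz(yaw) Ry(pitch) Rx(roll)).
In Python, from bench import bot, solve_ik, imaging gives the robot as it stands. Calls block until the motion is done:
- bot.move_ptp(position, orientation): joint-space move of the TCP to a pose.
- bot.movel(position, rot=None, max_speed=150, threshold=None): straight line of the TCP; rot=None keeps the orientation; max_speed is the mean speed in mm/s. With threshold (N) it stops when the force on the tool has changed by that much, and returns True; else False.
- bot.move_j(angles): joint-space move.
- bot.grip(opening, effort=None): opening from 0.0 (shut) to 1.0 (fully open); effort is the grip in N (None keeps the last); returns when the fingers have stopped.
- bot.dwell(seconds).
- solve_ik(position, orientation): joint angles nearest the present ones, or None.
- bot.get_state(): the state.
- imaging.capture(name): name is "side" or "top"; returns the picture (420x560x3 uint8, blue, green, red); there is no depth.
- imaging.camera_model(name): a dict with "K" (3x3 intrinsics, pixels), "position" and "rotation" of the camera in the world. Camera axes: x right, y up, looking along -z (the intrinsics and any distortion apply to the point x, -y, -z); pixel columns grow to the right and rows downward; lengths in mm; the calibration is good to about 2 mm. A picture is of the moment at which its call begins. camera_model takes no time and is no camera call.
A pose or a line that the arm cannot do raises bot.IKError and nothing moves.
- bot.sign_off(): hands the job in; it is judged then, once.
The state is a dict: "t": time; "qpos": joint angles; "joint_velocities": joint speeds; "effort": joint torques, N m; "tcp_pos": TCP position; "orientation": TCP orientation; "contact_force": force on the tool from outside, world axes, zero at the start; "wrist_torque": the same for the moment, N m; "opening": opening from 0.0 (shut) to 1.0 (fully open); "gripper_force": force on a finger pad.
Only numpy, scipy, OpenCV 4.12 (cv2) and the standard library are available. Lean on these libraries where they do the work, as an engineer would, in place of code of your own. Each camera call takes 0.05 s, during which the arm holds its last target. There are 200 camera calls.

## Working session

There is one attempt and no reset: what is moved stays moved. The work goes in short steps, each a Python script; the robot and the scene stay as the last script left them, time stands still between calls to the robot, and variables do not carry over. Pictures are saved under pics/ and viewed, at most 10 in all, crops included, and the job is handed in when it is done.

```bash
mkdir -p pics; ls
python3 - <<'E'
from bench import bot, imaging
import cv2
for n in("top","side"):
    cv2.imwrite(f"pics/{n}0.png",imaging.capture(n)); m=imaging.camera_model(n); print(n,m)
print(bot.get_state())
E
```

```text
pics
top {'K': array([[379.08886387,   0.        , 279.76757336],
       [  0.        , 379.08886387, 207.92230651],
       [  0.        ,   0.        ,   1.        ]]), 'position': array([458.943272  ,  39.39528776, 919.4585238 ]), 'rotation': array([ 0.11765144, -0.03383908, -1.55372334])}
side {'K': array([[450.90438574,   0.        , 281.64046115],
       [  0.        , 450.90438574, 204.85330021],
       [  0.        ,   0.        ,   1.        ]]), 'position': array([ 37.19055896, 962.17330745, 756.96761803]), 'rotation': array([ 0.9996136 ,  0.01000176, -2.62686157])}
{'t': 0.1, 'qpos': array([-1.39519316e+00,  3.26823340e-01, -1.93475376e-01,  1.05203484e+00,
        1.25698989e-05,  1.43661776e+00]), 'joint_velocities': array([-2.03893279e-04, -2.96440344e-03,  4.35581818e-03, -1.30575161e-04,
       -1.66694355e-06, -4.09105753e-04]), 'effort': array([ 1.06143423e-03, -4.44239902e+01,  2.63037622e+01,  7.94722728e-03,
       -4.20097228e-05, -7.15916542e-06]), 'tcp_pos': array([ 167.60084642, -523.28837008,  230.60866847]), 'orientation': array([-3.14007092e+00, -2.18102061e-04,  3.09781558e-01]), 'contact_force': array([-0.11141879,  0.44996169, -0.00591099]), 'wrist_torque': array([ 0.00465791, -0.0136834 ,  0.00388575]), 'gripper_force': 0.0, 'opening': 0.9978651472047875}
```

View pics/top0.png

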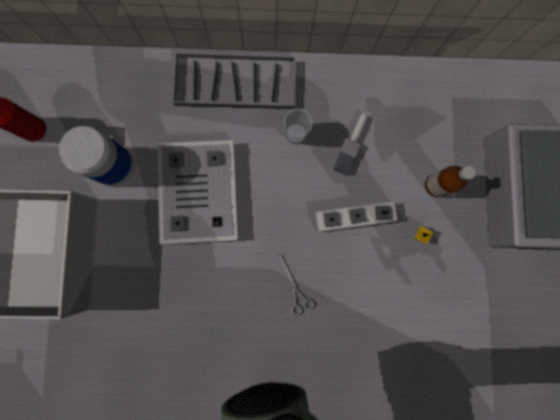

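View pics/side0.png

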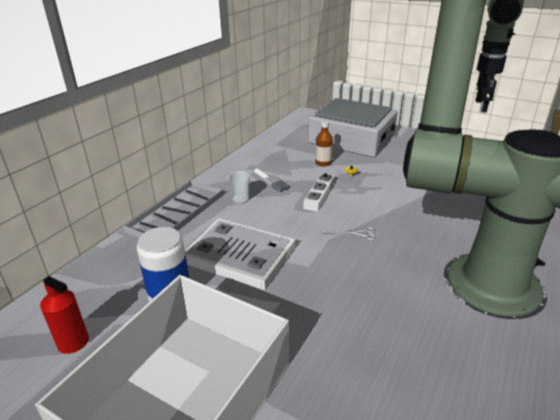

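Top view: lid around (198,192) with the open hole (black) at about (217,222), the holder at (357,216) with heads at (333,219), (358,215), (384,212), and a yellow decoy at (425,235). In the side view the hole is at about (273,243) and the holder at (320,190). Next I'll zoom in on both.

Run:
```python
import cv2, numpy as np
t=cv2.imread("pics/top0.png"); s=cv2.imread("pics/side0.png")
f=lambda im,x,y,w,h,k:cv2.convertScaleAbs(cv2.resize(im[y:y+h,x:x+w],None,fx=k,fy=k,interpolation=cv2.INTER_CUBIC),alpha=1.5)
a=f(t,310,195,95,45,8); b=f(s,295,165,45,50,6)
c=f(t,150,130,100,120,2.5)
out=np.zeros((600,800,3),np.uint8)
out[:360,:760]=a[:360]
b=f(s,290,165,60,50,4.7); out[362:362+b.shape[0],:b.shape[1]]=b[:238]
c=f(t,205,210,25,25,9); out[362:362+c.shape[0],300:300+c.shape[1]]=c
d=f(s,255,230,40,25,6); out[362:362+d.shape[0],540:540+d.shape[1]]=d
cv2.imwrite("pics/crop0.png",out)
```

```text
(no output)
```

View pics/crop0.png

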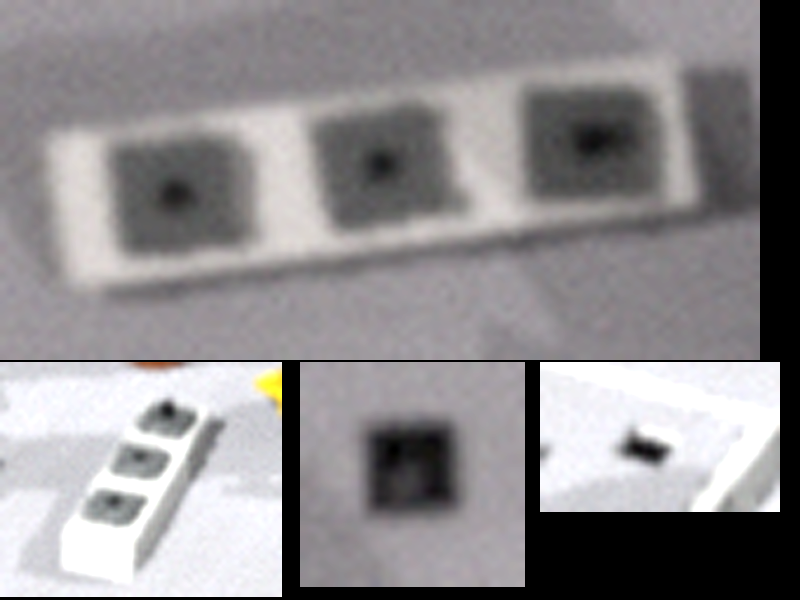

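The fresh rivet is the right-most one in the top view, about (384,212): its pin stands up in the side view and casts a shadow. Now the measuring.

```bash
cat > h.py <<'E'
import cv2, numpy as np
from scipy.spatial.transform import Rotation as Rot
from bench import bot, solve_ik, imaging
def ray(n,uv):
    m=imaging.camera_model(n); uv=np.atleast_2d(uv).astype(float)
    d=np.c_[uv,np.ones(len(uv))]@np.linalg.inv(m["K"]).T*[1,-1,-1]
    return m["position"], d@Rot.from_euler("xyz",m["rotation"]).as_matrix().T
def onz(n,uv,z):
    p,d=ray(n,uv); return (p+d*((z-p[2])/d[:,2])[:,None])
def proj(n,P):
    m=imaging.camera_model(n); c=(np.atleast_2d(P)-m["position"])@Rot.from_euler("xyz",m["rotation"]).as_matrix()
    c=c*[1,-1,-1]@m["K"].T; return c[:,:2]/c[:,2:]
def mask_rect(n,mask,off,k,z):
    """largest blob in a k-times enlarged crop -> centre, size, yaw on plane z"""
    cs,_=cv2.findContours(mask.astype(np.uint8),cv2.RETR_EXTERNAL,cv2.CHAIN_APPROX_NONE)
    c=max(cs,key=cv2.contourArea)[:,0,:]
    P=onz(n,(c+.5)/k-.5+off,z)[:,:2]
    r=cv2.minAreaRect(P.astype(np.float32)); return np.round(r[0],1),np.round(r[1],1),round((r[2]+45)%90-45,1)
def big(im,x,y,w,h,k=8): return cv2.resize(im[y:y+h,x:x+w],None,fx=k,fy=k,interpolation=cv2.INTER_CUBIC)
E
python3 - <<'E'
from h import *
t=cv2.imread("pics/top0.png"); s=cv2.imread("pics/side0.png")
g=lambda *a: cv2.cvtColor(cv2.GaussianBlur(big(*a),(9,9),0),cv2.COLOR_BGR2GRAY)
for n,(x,y,w,h) in dict(left=(320,208,24,22),mid=(346,204,24,22),fresh=(373,201,22,21)).items():
    G=g(t,x,y,w,h); th,_=cv2.threshold(G,0,255,cv2.THRESH_OTSU); print(n,th,mask_rect("top",G<th,[x,y],8,36))
G=g(t,375,202,18,20); v,u=np.nonzero(G<G.min()+12); print("pin px",u.mean()/8+375-.44,v.mean()/8+202-.44)
G=g(t,208,212,20,20); th,_=cv2.threshold(G,0,255,cv2.THRESH_OTSU); print("hole",th,mask_rect("top",G<th,[208,212],8,32))
G=g(t,310,195,95,45); print("holder",G[0,0],mask_rect("top",G>150 if 0 else cv2.morphologyEx((G>125).astype(np.uint8),cv2.MORPH_CLOSE,np.ones((5,5))),[310,195],8,28))
# driven heads on lid, z=40
for n,(x,y) in dict(a=(178,224),b=(176,160),c=(215,158)).items():
    G=g(t,x-11,y-11,22,22); th,_=cv2.threshold(G,0,255,cv2.THRESH_OTSU); print(n,th,mask_rect("top",G<th,[x-11,y-11],8,40))
# side hole & fresh head
for n,(x,y,w,h),z in (("hole",(262,235,22,17),32),("fresh",(316,170,20,14),36)):
    G=g(s,x,y,w,h); th,_=cv2.threshold(G,0,255,cv2.THRESH_OTSU); print("side",n,th,mask_rect("side",G<th,[x,y],8,z))
E
```

```text
left 95.0 (array([ 540.7, -113. ]), array([35.1, 41.3]), 8.6)
mid 92.0 (array([ 550.7, -173.1]), array([34.8, 39.9]), 12.4)
fresh 77.0 (array([ 558.1, -234.7]), array([32.7, 39.6]), 1.3)
pin px 383.852226487524 212.10582533589252
hole 68.0 (array([529.9, 157.4]), array([23.9, 23.5]), 3.7)
holder 106 (array([ 545.4, -142.8]), array([45.9, 28. ]), 15.4)
a 69.0 (array([522.9, 242.3]), array([34.9, 41.5]), 2.6)
b 41.0 (array([671.9, 259.1]), array([38.6, 37.7]), 5.1)
c 78.0 (array([678.8, 163.7]), array([36.6, 44.1]), 3.4)
side hole 109.0 (array([527.4, 161.7]), array([22.7, 17.1]), 1.6)
side fresh 126.0 (array([ 553.8, -230.5]), array([36.8, 50.5]), 4.6)
```

Run:
```python
from h import *
t=cv2.imread("pics/top0.png"); s=cv2.imread("pics/side0.png")
g=lambda *a: cv2.cvtColor(cv2.GaussianBlur(big(*a),(17,17),0),cv2.COLOR_BGR2GRAY)
def pin(im,n,x,y,r,z):
    G=g(im,x-r,y-r,2*r+1,2*r+1); a=np.median(G); m=G<(G.min()+a)/2
    _,l,st,c=cv2.connectedComponentsWithStats(m.astype(np.uint8)); v,u=np.unravel_index(G.argmin(),G.shape); k=l[v,u]
    uv=(c[k]+.5)/8-.5+[x-r,y-r]; print(n,uv.round(1),"area",round(st[k,4]/64,1),onz(n,uv,z)[0,:2].round(1)); return uv
P={}
for k,x,y,z in (("L",332,219,36),("M",357,215,36),("F",384,212,46),("a",179,224,40),("b",177,160,40),("c",215,158,40)):
    print(k,end=" "); P[k]=pin(t,"top",x,y,5,z)
for k,x,y,z in (("L",314,195,36),("M",320,185,36),("F",326,175,46)):
    print(k,end=" "); pin(s,"side",x,y,4,z)
# lid outline at z=32 and holder outline at 28
x,y,w,h=150,130,100,120
G=g(t,x,y,w,h); m=cv2.morphologyEx((G>118).astype(np.uint8),cv2.MORPH_CLOSE,np.ones((9,9)))
for th in (112,122,132): print("lid",th,mask_rect("top",G>th,[x,y],8,32))
x,y,w,h=310,195,95,45; G=g(t,x,y,w,h)
for th in (115,122,130): print("holder",th,mask_rect("top",G>th,[x,y],8,28))
o=np.vstack([cv2.resize(g(t,150,130,100,120),(600,720))[:600]]); 
out=np.full((600,800),0,np.uint8); L=cv2.resize(t[130:250,150:250],(500,600),interpolation=cv2.INTER_CUBIC); out3=np.zeros((600,800,3),np.uint8); out3[:,:500]=L
F=cv2.resize(s[165:190,310:340],(300,250),interpolation=cv2.INTER_CUBIC); out3[:250,500:]=F
F=cv2.resize(t[197:227,368:398],(300,300),interpolation=cv2.INTER_CUBIC); out3[280:580,500:]=F
cv2.imwrite("pics/crop1.png",cv2.convertScaleAbs(out3,alpha=1.4))
```

```text
L top [331.5 218.9] area 11.5 [ 540.4 -110.9]
M top [357.3 215.2] area 10.4 [ 550.5 -171.9]
F top [384.1 212. ] area 16.2 [ 558.2 -232.8]
a top [177.1 223. ] area 9.5 [523.4 247.6]
b top [175.3 159.8] area 12.1 [672.2 259.1]
c top [214.1 157.7] area 10.9 [679.6 168.5]
L side [313.7 194.2] area 6.4 [ 539.  -110.3]
M side [319.3 184.7] area 6.6 [ 549.3 -171.3]
F side [325.2 175.2] area 7.7 [ 551.7 -219.9]
lid 112 (array([602.6, 207.1]), array([241.4, 178.7]), 3.9)
lid 122 (array([602.7, 189.3]), array([238.2, 142.6]), 4.6)
lid 132 (array([718.7, 191.2]), array([131. ,  28.7]), -7.8)
holder 115 (array([ 546.6, -146.2]), array([ 46.9, 141.2]), 9.2)
holder 122 (array([ 545.7, -143.4]), array([46.5, 30.4]), 15.4)
holder 130 (array([ 545.8, -143.8]), array([43.2, 23.2]), 12.9)
```

View pics/crop1.png

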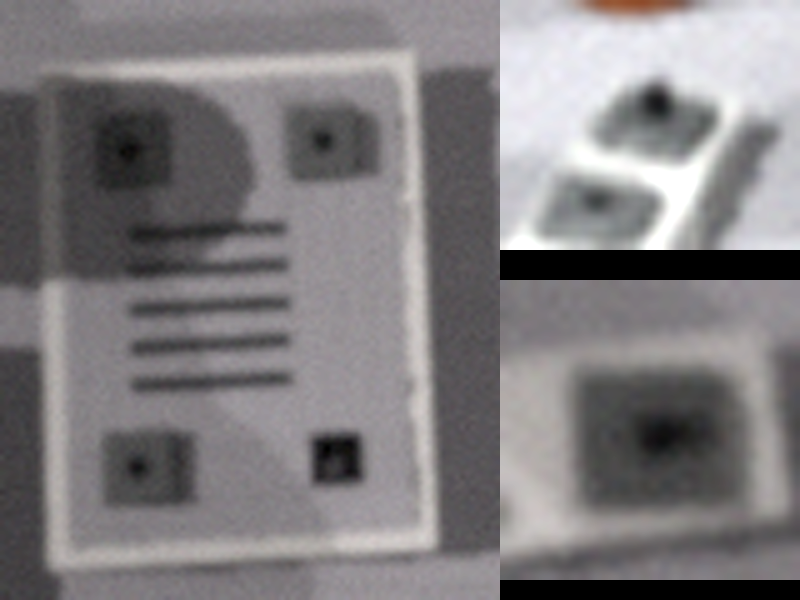

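Cross-check: the missing corner of the three driven pins gives (530.8,157.0), and the hole measured directly is (529.9,157.4), so they agree. Lid yaw is about 4.4°. The holder pins are 61–62 mm apart at 9.4° yaw, with the fresh pin at about (558,-231.5). I'll first close along y to centre the rivet, then grip it across x.

Run:
```python
from h import *
pi=np.pi
for d in (5,-175,95,-85): 
    for p in ([558,-231.5,120],[530,157,120],[530,157,45]): 
        q=solve_ik(p,[pi,0,np.radians(d)]); print(d,p,None if q is None else np.round(q,2))
```

```text
5 [558, -231.5, 120] [-0.52  0.52 -0.2   0.86  0.    2.54]
5 [530, 157, 120] [ 0.15  0.43 -0.34  0.8   0.   -3.07]
5 [530, 157, 45] [ 0.15  0.52 -0.42  0.63  0.   -3.07]
-175 [558, -231.5, 120] [-0.52  0.52 -0.2   0.86  0.   -0.6 ]
-175 [530, 157, 120] [ 0.15  0.43 -0.34  0.8   0.    0.07]
-175 [530, 157, 45] [ 0.15  0.52 -0.42  0.63  0.    0.07]
95 [558, -231.5, 120] [-0.52  0.52 -0.2   0.86  0.    0.97]
95 [530, 157, 120] [ 0.15  0.43 -0.34  0.8   0.    1.64]
95 [530, 157, 45] [ 0.15  0.52 -0.42  0.63  0.    1.64]
-85 [558, -231.5, 120] [-0.52  0.52 -0.2   0.86  0.   -2.17]
-85 [530, 157, 120] [ 0.15  0.43 -0.34  0.8   0.   -1.5 ]
-85 [530, 157, 45] [ 0.15  0.52 -0.42  0.63  0.   -1.5 ]
```

```bash
python3 - <<'E'
from h import *
pi=np.pi; T=lambda l:(lambda s:print(l,round(s["t"],1),s["tcp_pos"].round(1),s["contact_force"].round(1),round(s["opening"],3),round(s["gripper_force"],1)))(bot.get_state())
x,y=558,-231.8
bot.grip(0.57,20)
bot.move_ptp([x,y,80],[pi,0,np.radians(-173)]); T("above")
print(bot.movel([x,y,29.5],max_speed=60,threshold=8)); T("down")
bot.grip(0.0,20); T("closed y")
cv2.imwrite("pics/gy.png",imaging.capture("side"))
E
python3 -c "
import cv2;s=cv2.imread('pics/gy.png');cv2.imwrite('pics/gyc.png',cv2.resize(s[110:220,260:400],None,fx=5,fy=5,interpolation=cv2.INTER_CUBIC))"
```

```text
above 2.4 [ 557.9 -232.6   80.3] [0.2 0.3 0. ] 0.568 0.0
False
down 3.4 [ 558.3 -231.9   29.8] [ 0.1 -0.7  0.2] 0.566 0.0
closed y 3.7 [ 558.5 -232.    30.2] [-0.6  0.2  4.4] 0.392 19.7
```

View pics/gyc.png

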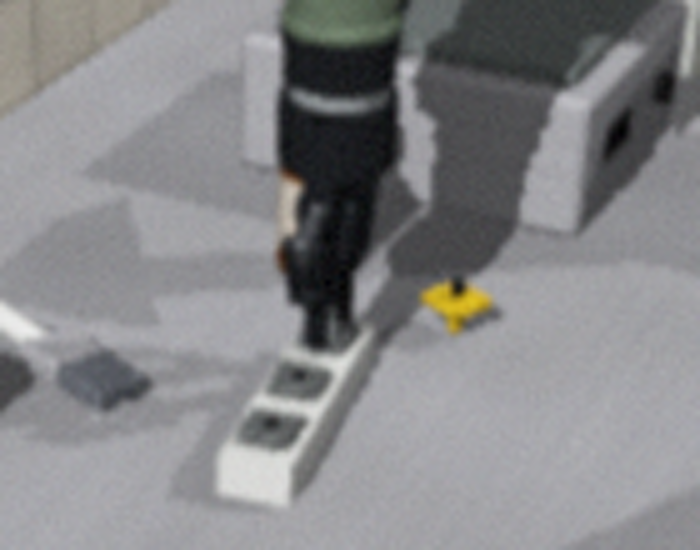

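The gripper holds the fresh rivet (opening 33 mm, 20 N on the pads) and the neighbours are in place. Now I re-grip across x and lift.

```bash
python3 - <<'E'
from h import *
pi=np.pi; T=lambda l:(lambda s:print(l,round(s["t"],1),s["tcp_pos"].round(1),s["orientation"].round(3),s["contact_force"].round(1),round(s["opening"],3),round(s["gripper_force"],1)))(bot.get_state())
x,y=558.2,-231.9
bot.grip(0.57,20); T("open")
bot.movel([x,y,56],max_speed=100)
bot.movel([x,y,56],rot=[pi,0,np.radians(97)],max_speed=100); T("turned")
print(bot.movel([x,y,31],max_speed=50,threshold=8)); T("down")
bot.grip(0.0,60); T("closed x")
bot.movel([x,y,110],max_speed=100); T("lifted")
cv2.imwrite("pics/lift.png",imaging.capture("side"))
E
python3 -c "
import cv2;s=cv2.imread('pics/lift.png');cv2.imwrite('pics/liftc.png',cv2.resize(s[110:220,260:400],None,fx=5,fy=5,interpolation=cv2.INTER_CUBIC))"
```

```text
open 4.0 [ 557.8 -231.7   29.3] [ 3.141 -0.    -3.019] [-0.7 -0.1 -0.1] 0.578 0.0
turned 6.2 [ 558.1 -231.9   55.8] [-3.141 -0.     1.693] [-0.2  0.8 -0.9] 0.571 0.0
False
down 6.8 [ 558.1 -231.9   30.8] [-3.141 -0.     1.693] [-0.7 -1.3  0.1] 0.569 0.0
closed x 7.1 [ 558.7 -232.2   31.8] [3.140e+00 1.000e-03 1.693e+00] [-0.3  0.2  4.1] 0.368 59.3
lifted 8.0 [ 557.7 -231.7  109.3] [-3.141e+00 -1.000e-03  1.693e+00] [-1.  -0.4 -0.6] 0.366 59.2
```

View pics/liftc.png

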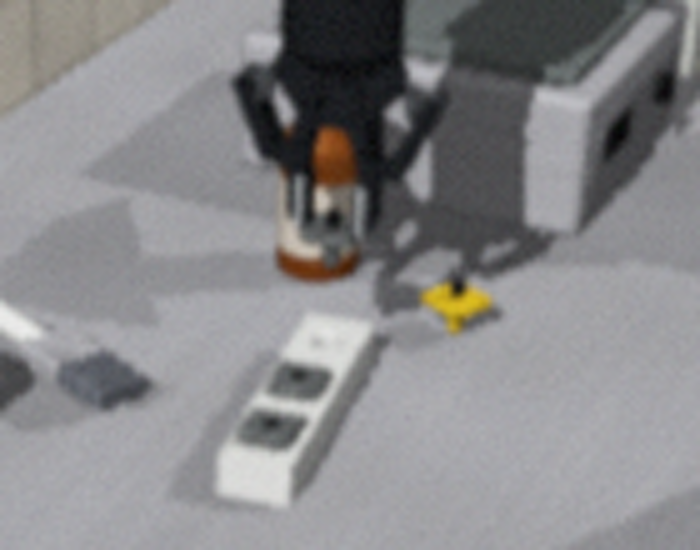

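The rivet is held upright with its pin proud. Next I probe the bush on the four lid diagonals.

```bash
cat >> h.py <<'E'
pi=np.pi; H=np.array([530.4,157.2]); LY=np.radians(4.4); ROT=[pi,0,pi/2+LY]
def lid(o): c,s=np.cos(LY),np.sin(LY); return H+np.array([[c,-s],[s,c]])@np.array(o,float)
def T(l):
    s=bot.get_state(); print(l,round(s["t"],1),s["tcp_pos"].round(2),s["contact_force"].round(1),round(s["opening"],3),round(s["gripper_force"],1)); return s
def probe(o,top=54,bottom=42,v=12,th=3):
    p=lid(o); bot.movel([*p,top],max_speed=60); hit=bot.movel([*p,bottom],max_speed=v,threshold=th)
    T(f"probe {np.round(o,1)} {hit}"); 
    bot.movel([*p,top],max_speed=60); return hit
E
python3 - <<'E'
from h import *
bot.move_ptp([*lid([3.3,3.3]),66],ROT); T("above")
for o in ([3.3,3.3],[-3.3,3.3],[-3.3,-3.3],[3.3,-3.3]): probe(o,top=54)
E
```

```text
above 9.6 [534.09 159.9   66.12] [-0.  -0.8 -0.5] 0.368 59.2
probe [3.3 3.3] True 10.4 [533.65 160.82  50.06] [-0.7  1.4  4.8] 0.367 59.9
probe [-3.3  3.3] True 11.6 [526.68 160.77  47.01] [0.5 1.7 0.8] 0.371 59.4
probe [-3.3 -3.3] True 12.6 [527.46 153.75  50.11] [-0.4  0.   4.2] 0.368 59.9
probe [ 3.3 -3.3] True 13.6 [533.92 154.19  50.08] [-1.2 -0.6  5. ] 0.366 59.9
```

The bush's flat top is at TCP z = 50.05. At (-3.3,3.3) the tip sank 3 mm, so the socket lies that way and I'll refine around it.

Run:
```python
from h import *
for a in (115,135,155):
    probe([5*np.cos(np.radians(a)),5*np.sin(np.radians(a))],bottom=43.5)
```

```text
probe [-2.1  4.5] True 14.8 [527.22 161.77  46.38] [-0.5  1.5  0.8] 0.367 59.4
probe [-3.5  3.5] True 15.9 [526.46 161.02  46.61] [0.2 1.6 1.8] 0.367 59.5
probe [-4.5  2.1] True 17.0 [525.9  159.55  48.4 ] [1.1 0.6 1. ] 0.368 59.4
```

Run:
```python
from h import *
def w(p): c,s=np.cos(LY),np.sin(LY); return np.array([[c,s],[-s,c]])@(np.array(p)-H)
for p in ([526.5,162.8],[527.8,162.6]):
    if not probe(w(p),bottom=40,th=4): print("in"); break
```

```text
probe [-3.5  5.9] False 18.8 [526.58 162.82  40.1 ] [-0.1 -0.4 -0.1] 0.368 59.2
in
```

The socket is at (526.5,162.8): the tip went in 10 mm without touching anything. Now I insert until the head touches the plate, expected at TCP z of about 35.5.

```bash
python3 - <<'E'
from h import *
p=[526.55,162.8]
bot.movel([*p,42],max_speed=40,threshold=6); T("a")
print(bot.movel([*p,34],max_speed=10,threshold=5)); T("seat")
cv2.imwrite("pics/seat.png",imaging.capture("side"))
E
python3 -c "
import cv2;s=cv2.imread('pics/seat.png');cv2.imwrite('pics/seatc.png',cv2.resize(s[180:300,170:320],None,fx=5,fy=5,interpolation=cv2.INTER_CUBIC))"
```

```text
a 19.6 [526.06 162.71  41.4 ] [-0.2 -0.4  0.4] 0.368 59.4
True
seat 20.3 [526.54 162.81  35.84] [-0.4 -0.3  4.4] 0.37 60.1
```

View pics/seatc.png

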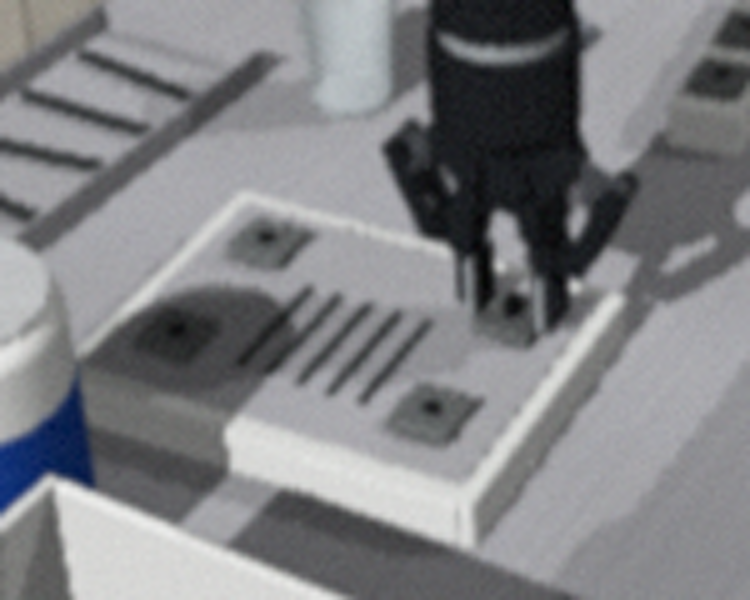

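The head is down at TCP z = 35.8 with 4.4 N, close to the expected 35.5, and the pin is still up. I'll release, shut the fingers and push the pin in.

```bash
python3 - <<'E'
from h import *
p=[526.55,162.8]
bot.grip(0.6,20); T("open")
bot.movel([*p,68],max_speed=100)
cv2.imwrite("pics/rel.png",imaging.capture("side"))
bot.grip(0.0,30); T("shut")
bot.movel([*p,53],max_speed=60,threshold=6); T("near")
print(bot.movel([*p,38.5],max_speed=8,threshold=11)); T("push")
E
python3 -c "
import cv2;s=cv2.imread('pics/rel.png');cv2.imwrite('pics/relc.png',cv2.resize(s[200:290,190:310],None,fx=6,fy=6,interpolation=cv2.INTER_CUBIC))"
```

```text
open 20.6 [525.58 162.63  34.88] [ 1.  -0.6 -0.7] 0.6 0.0
shut 21.7 [526.51 162.79  67.91] [ 0.2 -0.7 -0.5] -0.001 0.0
near 22.1 [525.91 162.68  52.26] [-0.9  0.6 -0.2] 0.001 0.0
True
push 23.7 [526.68 162.82  40.09] [-1.3 -0.2  4.3] -0.0 2.3
```

View pics/relc.png

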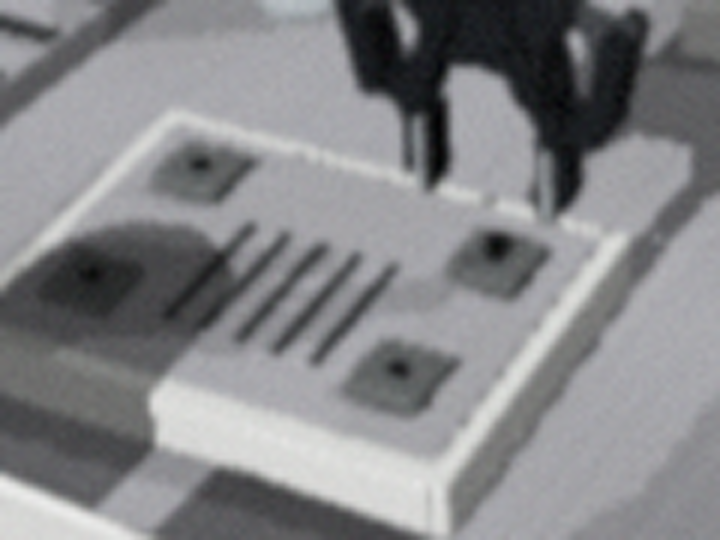

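The rivet sat flat with its pin proud after release, and the push then stopped at z = 40.1, flush with the head. I'll press once more gently to confirm, back off and look.

Run:
```python
from h import *
p=[526.55,162.8]
bot.movel([*p,44],max_speed=40)
print(bot.movel([*p,38],max_speed=6,threshold=13)); T("push2")
bot.movel([*p,120],max_speed=100); bot.move_ptp([480,0,250],ROT); T("away")
s=imaging.capture("side");t=imaging.capture("top")
a=cv2.resize(s[200:290,190:310],None,fx=5,fy=5,interpolation=cv2.INTER_CUBIC)
o=np.zeros((450,800,3),np.uint8); o[:,:600]=a
o[:200,600:]=cv2.resize(s[165:215,290:340],(200,200)); o[210:410,600:]=cv2.resize(t[202:242,190:230],(200,200)); cv2.imwrite("pics/end.png",o)
```

```text
True
push2 24.7 [526.54 162.81  40.11] [-0.6 -0.6  4.3] 0.001 2.3
away 26.5 [479.81   0.49 249.09] [-0.4  1.1 -0.4] -0.001 0.0
```

View pics/end.png

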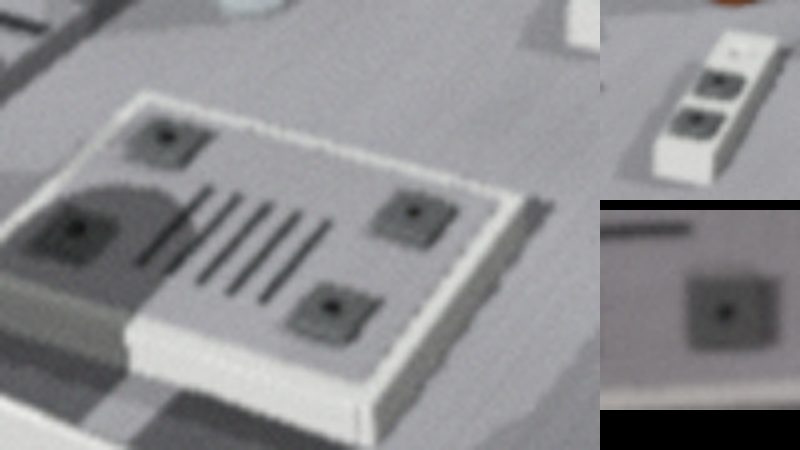

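The rivet, at (412,215) in the crop, sits flat with its pin flush like the driven ones, and both spent rivets are undisturbed.

```bash
python3 -c "
from bench import bot
print(bot.sign_off())"
```

```text
the job is handed in; nothing more can be done
None
```

The fresh rivet is seated flat in the off-centre socket with its pin pushed flush, the gripper is clear, and the job was handed in at about 26.5 s; the spent rivets look undisturbed, and contact stops were set at 13 N or less.

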